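# Set a timing pulley to its pointer and pin it

### The job

Turn the pulley anticlockwise by its rim until the engraved mark faces the fixed pointer and let it rest there. Then take the timing pin from its wooden stand and stand it in the pin guide, tip on the pulley's flange, and gently ease the pulley on the same way by its rim until the pin drops into the notch with its head down on the guide; stop at once when it catches, as the pin must never be strained with more than 15 N. Let go of everything and leave the oil can, marking-blue bottle and screw tin alone.

Things in the scene. Friction and masses are not known exactly. Their poses are not given: they have to be found in the camera images.
- pulley: Cup-shaped aluminium pulley lying flat, turning on an upright spindle. Origin on its axis at bench height; z up, x towards the mark. Rim: upright ring, 148 mm outer, 120 mm inner diameter (wall 14 mm), top 66 mm above the bench. Inside it the web is 32 mm above the bench, the hub 44 mm wide, 60 mm high. It starts 25 to 65 degrees clockwise (from above) of the pointer.
- fixture: Dark steel base plate under the pulley, 270x250x12 mm, fixed to the bench; origin under its centre, on the pulley's axis; z up, x towards the pin guide. The pulley turns on it against bearing friction of 0.35 N m (about 5 N at the rim) and stays where it is left.
- mark (a point): The engraved mark: one dark radial line, 13 mm long, across the top of the pulley's rim; this point is its outer end, 74 mm from the axis, 66 mm above the bench. x outward, y along the rim anticlockwise, z up. When the mark faces the pointer, the right notch is still 3 to 16 degrees short of the pin guide (set roughly, other every time): ease on anticlockwise by feel.
- pointer_tip (a point): Tip of the fixed pointer, a dark blade 12 mm wide that points at the axis; 77 mm from the axis (3 mm off the rim), 66 mm above the bench. Its post, 16 mm thick, stands 117 mm from the axis; its top is 71 mm above the bench.
- guide_mouth (a point): Centre of the mouth of the fixed pin guide: steel block with an upright through hole, 13.5 mm wide, 26 mm deep, 3 mm chamfer. Mouth 57 mm above the bench, 92 mm from the axis, 70 degrees clockwise of the pointer. Block 36 mm wide, 79 to 127 mm from the axis. 3 mm under it runs the pulley's flange: 208 mm diameter, 10 mm thick, top 28 mm above the bench, eight notches 13.5 mm wide.
- pin_head (a point): Centre of the head of the loose timing pin (100 to 170 g): head 24 mm wide, 30 mm high, to be gripped; shank below 12 mm thick, 38 mm long. This point is 53 mm above the tip. z up along the pin. In the guide, standing on the flange, it is 24 mm above the guide mouth; dropped home in a notch 15 mm above it. It drops by its own weight when a notch comes under it.
- pin: The whole timing pin; origin at its tip (chamfered 3 mm), z up along it.
- stand: Wooden stand of the pin, 64x64x46 mm, fixed, origin under its centre; the pin stands in its middle hole (42 mm deep) with its head on the top, head centre 61 mm above the bench.
- oil_can: Red oil can, 68 mm diameter, 165 mm high, origin under its centre. Leave alone.
- marking_blue: Small bottle of marking blue, 33 mm diameter, 68 mm high, origin under its centre. Leave alone.
- screw_tin: Open tin of screws, 76 mm diameter, 50 mm high, origin under its centre. Leave alone.

How it is judged:
By the outcome, as a careful person would: the job done as asked, in the order asked, and still so for the second after the job is handed in, with the robot touching nothing.
It also fails if it takes over 70 s, if anything falls off the work surface, if the arm or the gripper's body presses on something with over 40 N, if the wrist force passes 120 N, or if a joint passes its speed limit or range.

### The arm

A 6-joint arm with a two-finger parallel gripper is mounted at the origin on a cart in front of the work surface, level with it; the furniture and walls round the work are solid. World frame = base frame: x ahead of the robot, y to its left, z up, the work surface at z = 0. Lengths are in m, angles in degrees, forces in N, time in s.
With the tool pointing down it reaches from about 0.3 to 0.75 m from the base axis. Payload 8.5 kg.
Tool frame: the origin (TCP) lies between the finger pads; the fingertips stand 19 mm ahead of it and the grasp point (between the pads) is the TCP; z points along the fingers, y is the line along which they close (so a half turn about z gives the same grasp; the last joint's range is limited). The gripper opens to 85 mm and grips with 20 to 120 N. Pads are 22 mm wide; open, the fingers measure 114 mm over their backs; the gripper's body (76 mm by 85 mm) begins 54 mm behind the grasp point. The pads swing forward as they close: fully open they stand 13 mm farther back than shut.
Start: joints at [-75.762, 21.807, 74.336, -0, 83.858, -12.336], TCP at [0.246, -0.492, 0.229] pointing down, gripper open.
Joint ranges: [-178.18, 178.18], [-50.72, 133.34], [12.68, 142.11], [-81.47, 261.47], [9.98, 163.14], [-165.26, 165.26]. Speed limits (degrees/s): [136.94, 136.94, 180, 180, 180, 180].

### API

Orientations are given as a 3x3 rotation matrix whose columns are the frame's x, y, z axes.
In Python, from rig import env, optics gives the robot as it stands.
- The arm moves only by the tool arm_command, never from a script. Its argument "commands" is one flat list of numbers, 7 for each row, row after row: the closure, from -1 (fully open) to 1 (shut), so that 0 is half open, then the shift along the tool's x, y, z as a fraction of full scale, then the turn, a rotation vector about the tool's x, y, z as a fraction of full scale. A call has 1 to 12 rows; each row is the pose to reach, as a shift and turn from the pose commanded when the call began, along the tool's axes at that moment; what a row does not reach only later rows make up. Full scale, the value 1, is 500 mm for a shift and 120 degrees for a turn. A row lasts 1/12 s, in which the tool goes at most 41.7 mm and 7.16 degrees, less where a joint would pass 70% of its speed; a pose out of reach is approached as far as the arm can. A call with a number of a shift or a turn outside -1 to 1 is refused whole. A call with a gripper value outside its range is refused whole. The fingers move at their own pace and stop on an object; "newtons" is the grip in N (left out, the last holds). Time passes only in rows, so rows that repeat a pose let the fingers close. It gives the time, the measured TCP pose, the force, the opening and the grip force at its end, in the units of the state.
- env.observe(): the state, without advancing time (a new reading comes with each control period).
- optics.get_image(name): name is "scene" or "top" or "wrist"; returns a dict with "image" (480x640x3 uint8, red, green, blue), "intrinsics" (3x3 intrinsics, pixels), "k1" (the pictures are not rectified: a ray, as slopes to the right and down, at radius r is drawn at 1 + k1 r^2 times it, then the intrinsics apply), "origin" and "orientation" of the camera in the world; the wrist camera has in their place "tool_from_camera" (4x4, takes a point from camera to tool coordinates, whose origin is the TCP and whose axes are the flange's). Camera axes: x right, y down, z forward; pixel columns grow to the right and rows downward; lengths in m; the calibration is good to about 2 mm. A picture is of the moment at which its call begins: read the wrist's pose just before it. There is no depth.
- env.close_job(): hands the job in; it is judged then, once.
The state is a dict: "time_s": time; "q": joint angles; "qvel": joint speeds; "joint_efforts": joint torques, N m; "position": TCP position; "tool_rot": TCP orientation; "ft_force": force on the tool from outside, world axes, zero at the start; "wrist_torque": the same for the moment, N m; "grip_width": finger opening in m; "gripper_force": force on a finger pad.
Only numpy, scipy, OpenCV 4.12 (cv2) and the standard library are available. Lean on these libraries where they do the work, as an engineer would, in place of code of your own. Each camera call takes 0.05 s, during which the arm holds its last target. There are 200 camera calls.

## Working session

There is one attempt and no reset: what is moved stays moved. The work goes in short steps, Python scripts to look and compute and a tool call to move; the robot and the scene stay as the last step left them, time stands still between calls to the robot, and variables do not carry over. Pictures are saved under pics/ and viewed, at most 13 in all, crops included, and the job is handed in when it is done.

Besides the shell and the picture viewer there is one more tool, called by a JSON object that holds its "api" and its "payload", one argument or row to a line. arm_command: Moves the arm, as the interface text tells. Shift numbers are shares of 500 mm and turn numbers shares of 120 degrees, none past 1 either way. Its arguments: {"type":"object","properties":{"commands":{"type":"array","items":{"type":"number"}},"newtons":{"type":"number"}},"required":["commands"]}

```bash
ls; mkdir -p pics; python3 - <<'E'
from rig import env, optics
import cv2
s=env.observe(); print(s)
for n in ["top","scene"]:
    d=optics.get_image(n); cv2.imwrite(f"pics/{n}0.png",d["image"][:,:,::-1]); print(n,{k:v for k,v in d.items() if k!="image"})
E
```

```text
pics
{'time_s': 0.0, 'q': array([-7.57627661e+01,  2.18418084e+01,  7.43850063e+01,  6.81888659e-04,
        8.38567446e+01, -1.23373247e+01]), 'qvel': array([-0.00887893,  0.0062031 ,  0.14050894, -0.00478249, -0.1255386 ,
        0.04316303]), 'joint_efforts': array([ 1.12680500e-03, -4.48458552e+01, -2.31280106e+01, -1.14986615e-04,
        4.72998305e-03, -3.83332610e-05]), 'position': array([ 0.2459637 , -0.49161318,  0.22850262]), 'tool_rot': array([[ 8.94353600e-01,  4.47360613e-01, -3.47201584e-04],
       [ 4.47360631e-01, -8.94352537e-01,  1.41650068e-03],
       [ 3.23165997e-04, -1.42217681e-03, -9.99998936e-01]]), 'ft_force': array([ 0.42996704,  0.00125016, -0.09942326]), 'wrist_torque': array([ 0.05242286,  0.01734474, -0.08326438]), 'gripper_force': 0.0, 'grip_width': 0.0852267019454024}
top {'intrinsics': array([[485.87376623,   0.        , 324.35712598],
       [  0.        , 485.87376623, 245.2276671 ],
       [  0.        ,   0.        ,   1.        ]]), 'k1': 0.030447833054237358, 'origin': array([ 0.44158618, -0.01365917,  1.16376113]), 'orientation': array([[-0.02198737, -0.99500698,  0.09735332],
       [-0.99971512,  0.02278639,  0.00710307],
       [-0.00928594, -0.09716941, -0.99522454]])}
scene {'intrinsics': array([[441.9117959 ,   0.        , 318.2913878 ],
       [  0.        , 441.9117959 , 242.61906934],
       [  0.        ,   0.        ,   1.        ]]), 'k1': -0.06936609284812256, 'origin': array([-0.21748703,  0.09057842,  0.84491135]), 'orientation': array([[-0.15688715, -0.70270124,  0.69397218],
       [-0.98752189,  0.12134426, -0.10037972],
       [-0.01367259, -0.70106101, -0.71297021]])}
```

View pics/top0.png

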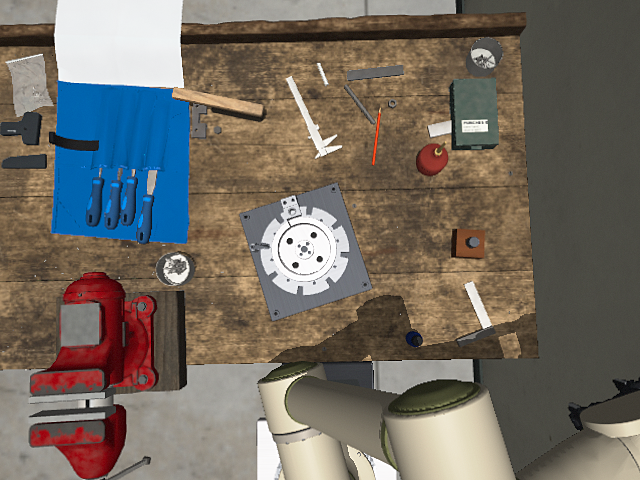

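View pics/scene0.png

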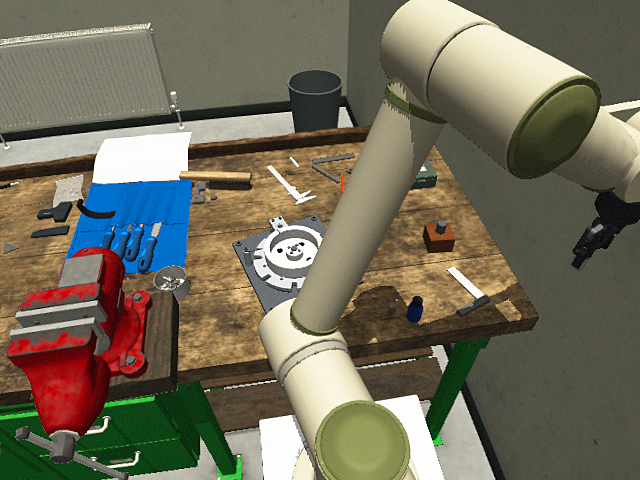

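The top view shows the pulley at about (304,249), the guide block at (291,207), the pointer at (258,246), and the stand with the pin at (473,242). I'll enlarge the pulley and the stand.

```bash
python3 - <<'E'
import cv2, numpy as np
im=cv2.imread("pics/top0.png")
a=cv2.resize(im[184:324,238:374],None,fx=4.2,fy=4.2,interpolation=cv2.INTER_CUBIC)
b=cv2.resize(im[225:265,450:490],None,fx=5,fy=5,interpolation=cv2.INTER_CUBIC)
c=np.zeros((a.shape[0],a.shape[1]+200,3),np.uint8); c[:,:a.shape[1]]=a; c[:200,a.shape[1]:]=b
print(c.shape,a.shape); cv2.imwrite("pics/crop0.png",c)
E
```

```text
(588, 771, 3) (588, 571, 3)
```

View pics/crop0.png

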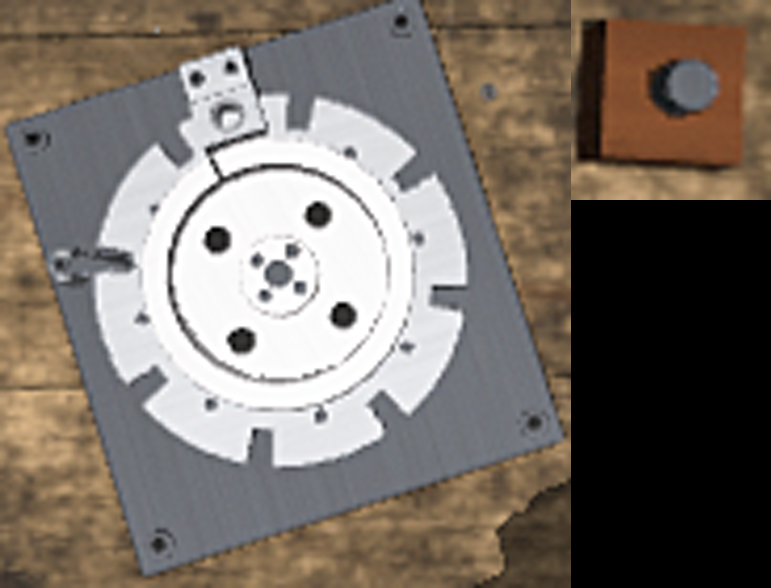

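The crop (4.2x, offset 238,184) shows the hub at (279,273), the guide hole at (229,116), the pointer tip at (132,261), the mark's outer end at (209,150), and the plate corners. In the inset (5x, offset 450,225) the pin head top is at (122,84).

```bash
cat > h.py <<'E'
from rig import env, optics
import cv2, numpy as np
from scipy.spatial.transform import Rotation as R
def cam(d, s=None):
    if "origin" in d: return np.array(d["origin"]), np.array(d["orientation"])
    T=np.array(d["tool_from_camera"]); Rt=np.array(s["tool_rot"])
    return np.array(s["position"])+Rt@T[:3,3], Rt@T[:3,:3]
def ray(d,u,v,s=None):
    K=d["intrinsics"]; p=np.array([(u-K[0,2])/K[0,0],(v-K[1,2])/K[1,1]])
    x=p.copy()
    for _ in range(10): x=p/(1+d["k1"]*(x@x))
    o,r=cam(d,s); return o, r@np.array([x[0],x[1],1])
def at_z(d,u,v,z,s=None):
    o,r=ray(d,u,v,s); return (o+r*(z-o[2])/r[2])
def proj(d,P,s=None):
    o,r=cam(d,s); c=r.T@(np.asarray(P)-o); x=c[:2]/c[2]; x=x*(1+d["k1"]*(x@x))
    K=d["intrinsics"]; return np.array([K[0,0]*x[0]+K[0,2],K[1,1]*x[1]+K[1,2]])
E
python3 - <<'E'
from h import *
np.set_printoptions(precision=4,suppress=True)
d=optics.get_image("top")
f=lambda u,v,z: at_z(d,238+u/4.2-.4,184+v/4.2-.4,z)[:2]
hub=f(279,273,.06); print("hub",hub)
for r in [(142,273,413,273),(278,139,278,409)]: print("rimmid",(f(*r[:2],.066)+f(*r[2:],.066))/2)
c=[f(8,125,.012),f(415,0,.012),f(565,435,.012),f(145,575,.012)]; print("plate",np.mean(c,0))
e=c[1]-c[0]; print("edge ang",np.degrees(np.arctan2(*(c[0]-c[3])[::-1])),np.degrees(np.arctan2(*(c[1]-c[2])[::-1])),np.degrees(np.arctan2(*e[::-1]))+90,np.linalg.norm(e))
C=hub
for n,p in dict(g=f(229,116,.057),ptr=f(132,261,.066),mark=f(209,150,.066),markin=f(222,178,.066)).items():
    v=p-C; print(n,p,np.linalg.norm(v),np.degrees(np.arctan2(v[1],v[0])))
g=lambda u,v,z: at_z(d,450+u/5-.4,225+v/5-.4,z)[:2]
print("pin",g(122,84,.076)); st=[(606,20),(747,28),(742,163),(602,158)]
print("stand",np.mean([g(a-571,b,.046) for a,b in st],0), [g(a-571,b,.046) for a,b in st])
E
```

```text
hub [0.5429 0.0408]
rimmid [0.5424 0.0413]
rimmid [0.5423 0.041 ]
plate [0.5426 0.0409]
edge ang 16.402300892938293 17.32432615240427 15.98969334219936 0.2435362181516817
g [0.6303 0.0668] 0.09121240278175563 16.585160095893016
ptr [0.5507 0.1199] 0.07946912843838334 84.37975132653408
mark [0.6103 0.0773] 0.07671149303088777 28.454156942931185
markin [0.5948 0.0705] 0.05983411989408429 29.780630351553924
pin [ 0.5489 -0.341 ]
stand [ 0.5484 -0.3412] [array([ 0.5825, -0.3117]), array([ 0.5772, -0.376 ]), array([ 0.515 , -0.3704]), array([ 0.5187, -0.3068])]
```

```bash
cat >> h.py <<'E'
C=np.array([0.5425,0.041])
def yaw(s): return np.degrees(np.arctan2(s["tool_rot"][1,1],s["tool_rot"][0,1]))
def rows(targets,clo,s=None,ref=None):
    """targets: (pos, y-axis yaw deg), tool down; prints rows for arm_command"""
    s=s or env.observe(); p0=np.array(s["position"]); R0=np.array(s["tool_rot"])
    if ref is not None: p0,y0=np.array(ref[0]),ref[1]; R0=down(y0)
    for p,y in targets:
        dp=R0.T@(np.array(p)-p0)/.5; rv=R.from_matrix(R0.T@down(y)).as_rotvec(degrees=True)/120
        print(", ".join(f"{v:.4g}" for v in [clo,*np.round(dp,4),*np.round(rv,4)]))
def down(y):
    a=np.radians(y); Y=np.array([np.cos(a),np.sin(a),0]); Z=np.array([0,0,-1.]); return np.column_stack([np.cross(Y,Z),Y,Z])
def onrim(a,z,r=.067): return [*(C+r*np.array([np.cos(np.radians(a)),np.sin(np.radians(a))])),z]
E
python3 - <<'E'
from h import *
rows([(onrim(125,.20),-55)],-1)
E
```

```text
-1, 0.9873, -0.8199, 0.0585, -0.0005, -0.0001, -0.0702
```

{"api": "arm_command", "payload": {
  "commands": [0, 0.987, -0.82, 0.058, 0, 0, -0.07, 0, 0.987, -0.82, 0.058, 0, 0, -0.07, 0, 0.987, -0.82, 0.058, 0, 0, -0.07, 0, 0.987, -0.82, 0.058, 0, 0, -0.07, 0, 0.987, -0.82, 0.058, 0, 0, -0.07, 0, 0.987, -0.82, 0.058, 0, 0, -0.07, 0, 0.987, -0.82, 0.058, 0, 0, -0.07, 0, 0.987, -0.82, 0.058, 0, 0, -0.07, 0, 0.987, -0.82, 0.058, 0, 0, -0.07, 0, 0.987, -0.82, 0.058, 0, 0, -0.07, 0, 0.987, -0.82, 0.058, 0, 0, -0.07, 0, 0.987, -0.82, 0.058, 0, 0, -0.07],
  "newtons": 40
}}

```text
time_s: 1.15
position: [0.4471, -0.0324, 0.2065]
tool_rot: [[0.819, 0.573, 0.0], [0.573, -0.819, -0.0], [0.0, 0.0, -1.0]]
ft_force: [1.4, -1.6, 0.4]
grip_width: 0.043
gripper_force: 0.0
```

```bash
python3 - <<'E'
from h import *
s=env.observe(); print(s["time_s"],s["position"],yaw(s),s["grip_width"])
rows([(onrim(125,.20),-55)],0)
E
```

```text
1.15 [ 0.44713774 -0.03240624  0.20650757] -55.02631533057775 0.042952135283269514
0, 0.2404, -0.145, 0.013, 0.0001, -0, -0.0002
```

{"api": "arm_command", "payload": {
  "commands": [0, 0.24, -0.145, 0.013, 0, 0, 0, 0, 0.24, -0.145, 0.013, 0, 0, 0, 0, 0.24, -0.145, 0.013, 0, 0, 0, 0, 0.24, -0.145, 0.013, 0, 0, 0, 0, 0.24, -0.145, 0.013, 0, 0, 0, 0, 0.24, -0.145, 0.013, 0, 0, 0]
}}

```text
time_s: 1.65
position: [0.5034, 0.0942, 0.1996]
tool_rot: [[0.818, 0.575, -0.001], [0.575, -0.818, -0.0], [-0.001, -0.0, -1.0]]
ft_force: [-0.5, 0.1, -0.9]
grip_width: 0.0428
gripper_force: 0.0
```

```bash
python3 - <<'E'
from h import *
s=env.observe(); print(s["time_s"],s["position"],yaw(s),s["ft_force"])
d=optics.get_image("wrist"); cv2.imwrite("pics/w1.png",d["image"][:,:,::-1]); np.savez("w1.npz",im=d["image"])
print(d["tool_from_camera"])
for n,p in dict(hub=[*C,.06],mark=onrim(29,.066,.074),ptr=onrim(86.6,.066,.077),g=onrim(16.6,.057,.092)).items(): print(n,proj(d,p,s))
rows([(onrim(125,.20),-55)],0)
E
```

```text
1.65 [0.50344952 0.09422417 0.19959282] -54.91847849318633 [-0.46060726  0.08014148 -0.88981457]
[[ 1.33755575e-04 -9.62603883e-01 -2.70912801e-01  6.72365912e-02]
 [ 9.99999951e-01  5.18825113e-05  3.09373572e-04  9.72612196e-04]
 [-2.83748566e-04 -2.70912829e-01  9.62603843e-01 -1.44991913e-01]
 [ 0.00000000e+00  0.00000000e+00  0.00000000e+00  1.00000000e+00]]
hub [410.5766977  212.21807531]
mark [431.30974921 102.74912405]
ptr [325.14761175 143.07480884]
g [461.38758167  81.7303859 ]
0, 0.0041, -0.0031, -0.0004, -0.0001, 0.0004, -0
```

View pics/w1.png

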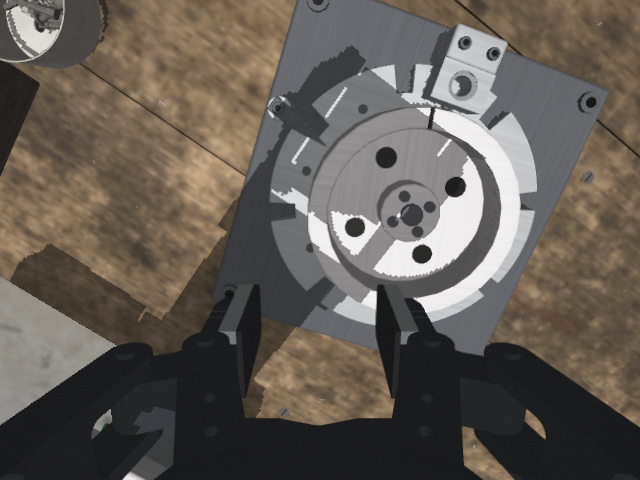

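The wrist view shows the hub at (411,214), the mark running from (434,107) to (431,128), the pointer tip at about (325,143), and the guide hole at (463,85). The top-view measurements agree to about 2 mm. I'll enlarge this view to get a precise pointer angle.

```bash
python3 - <<'E'
from h import *
im=cv2.imread("pics/w1.png")[60:240,260:500]
im=np.clip((im/255.)**.6*255,0,255).astype(np.uint8)
cv2.imwrite("pics/w1c.png",cv2.resize(im,None,fx=3.3,fy=3.3,interpolation=cv2.INTER_CUBIC))
E
```

```text
(no output)
```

View pics/w1c.png

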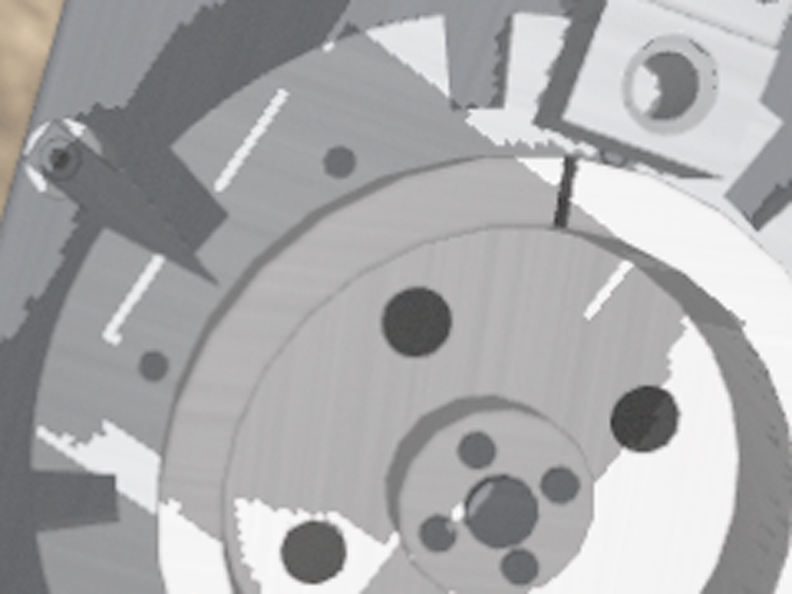

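The crop (3.3x, offset 260,60) puts the pointer tip at (217,284), its post at (60,157), the guide mouth at (670,85), the mark at (571,157) to (561,227), and the hub top at about (498,507).

```bash
python3 - <<'E'
from h import *
np.set_printoptions(precision=4,suppress=True)
s=env.observe(); d=optics.get_image("wrist")
f=lambda u,v,z: at_z(d,260+(u+.5)/3.3-.5,60+(v+.5)/3.3-.5,z,s)[:2]
D=dict(hub=f(498,507,.06),ptr=f(217,284,.066),post=f(60,157,.071),g=f(670,85,.057),mark=f(571,157,.066),marki=f(561,227,.066))
from scipy.optimize import least_squares
# fit centre + pointer angle: ptr r=.077, post r=.117, guide r=.092 at -70
def P(c,a,r): return c+r*np.array([np.cos(np.radians(a)),np.sin(np.radians(a))])
fun=lambda x: np.r_[P(x[:2],x[2],.077)-D['ptr'],P(x[:2],x[2],.117)-D['post'],P(x[:2],x[2]-70,.092)-D['g'],(x[:2]-D['hub']),P(x[:2],x[3],.074)-D['mark'],P(x[:2],x[3],.061)-D['marki']]
r=least_squares(fun,[.5425,.041,86,29],x_scale=[.001,.001,1,1]); print(r.x, r.fun.reshape(-1,2)*1000)
E
```

```text
[ 0.5407  0.0386 86.1962 28.0665] [[ 0.0836 -0.4646]
 [ 0.158   0.7113]
 [-0.2798  0.1646]
 [-1.0251 -1.0394]
 [ 0.4924 -0.0225]
 [ 0.5709  0.6505]]
```

```bash
sed -i 's/^C=.*/C=np.array([0.5412,0.0393])/' h.py; python3 - <<'E'
from h import *
s=env.observe();print(s["position"])
rows([(onrim(125,.09),-55),(onrim(125,.058),-55)],0)
E
```

```text
[0.5032916  0.09292958 0.19995865]
0, 0.0007, -0.0026, 0.2199, -0.0001, 0.0003, -0.0005
0, 0.0007, -0.0026, 0.2839, -0.0001, 0.0003, -0.0005
```

{"api": "arm_command", "payload": {
  "commands": [0, 0.001, -0.003, 0.06, 0, 0, 0, 0, 0.001, -0.003, 0.12, 0, 0, 0, 0, 0.001, -0.003, 0.18, 0, 0, 0, 0, 0.001, -0.003, 0.23, 0, 0, 0, 0, 0.001, -0.003, 0.26, 0, 0, 0, 0, 0.001, -0.003, 0.28, 0, 0, 0, 0, 0.001, -0.003, 0.284, 0, 0, 0, 0, 0.001, -0.003, 0.284, 0, 0, 0]
}}

```text
time_s: 2.42
position: [0.503, 0.0942, 0.058]
tool_rot: [[0.82, 0.572, -0.001], [0.572, -0.82, -0.0], [-0.001, -0.0, -1.0]]
ft_force: [-1.2, -0.6, 0.2]
grip_width: 0.0426
gripper_force: 0.0
```

{"api": "arm_command", "payload": {
  "commands": [1, 0, 0, 0, 0, 0, 0, 1, 0, 0, 0, 0, 0, 0, 1, 0, 0, 0, 0, 0, 0, 1, 0, 0, 0, 0, 0, 0, 1, 0, 0, 0, 0, 0, 0, 1, 0, 0, 0, 0, 0, 0],
  "newtons": 30
}}

```text
time_s: 2.92
position: [0.5035, 0.095, 0.059]
tool_rot: [[0.82, 0.573, 0.002], [0.573, -0.82, -0.0], [0.001, 0.001, -1.0]]
ft_force: [-2.0, -1.5, 5.9]
grip_width: 0.0118
gripper_force: 29.1
```

```bash
python3 - <<'E'
from h import *
s=env.observe();print(s["time_s"],s["position"],yaw(s),s["ft_force"],s["grip_width"],s["gripper_force"])
p=s["position"]; v=p[:2]-C; print(np.hypot(*v),np.degrees(np.arctan2(v[1],v[0])))
z=.058
rows([(onrim(125+t,z),-55+t) for t in [1,3,7,12,17,22,26,28,29,29]],1,ref=(onrim(125,z),-55))
E
```

```text
2.9167 [0.50353919 0.09502689 0.05904064] -55.05765033953437 [-1.95690809 -1.48770578  5.88651082] 0.011825012289923224 29.090065537020564
0.06725936950688156 124.05123545980253
1, -0.0023, 0, 0, 0, 0, -0.0083
1, -0.007, 0.0002, 0, 0, 0, -0.025
1, -0.0163, 0.001, 0, 0, 0, -0.0583
1, -0.0279, 0.0029, 0, 0, 0, -0.1
1, -0.0392, 0.0059, 0, 0, 0, -0.1417
1, -0.0502, 0.0098, 0, 0, 0, -0.1833
1, -0.0587, 0.0136, 0, 0, 0, -0.2167
1, -0.0629, 0.0157, 0, 0, 0, -0.2333
1, -0.065, 0.0168, 0, 0, 0, -0.2417
1, -0.065, 0.0168, 0, 0, 0, -0.2417
```

{"api": "arm_command", "payload": {
  "commands": [1, -0.0023, 0, 0, 0, 0, -0.008, 1, -0.007, 0, 0, 0, 0, -0.025, 1, -0.0163, 0.001, 0, 0, 0, -0.058, 1, -0.028, 0.003, 0, 0, 0, -0.1, 1, -0.039, 0.006, 0, 0, 0, -0.142, 1, -0.05, 0.01, 0, 0, 0, -0.183, 1, -0.0587, 0.0136, 0, 0, 0, -0.217, 1, -0.063, 0.0157, 0, 0, 0, -0.233, 1, -0.065, 0.017, 0, 0, 0, -0.242, 1, -0.065, 0.017, 0, 0, 0, -0.242]
}}

```text
time_s: 3.75
position: [0.4817, 0.0692, 0.059]
tool_rot: [[0.438, 0.899, 0.001], [0.899, -0.438, -0.0], [0.0, 0.001, -1.0]]
ft_force: [-2.1, -2.0, 6.4]
grip_width: 0.0122
gripper_force: 28.8
```

```bash
python3 - <<'E'
from h import *
s=env.observe();print(s["time_s"],s["position"],yaw(s),s["ft_force"],s["grip_width"],s["gripper_force"])
p=s["position"]; v=p[:2]-C; a=np.degrees(np.arctan2(v[1],v[0])); print(np.hypot(*v),a)
z=.058
rows([(onrim(154+t,z),-26+t) for t in [1,3,7,12,17,21,24,26,27,27]],1,ref=(onrim(154,z),-26))
d=optics.get_image("wrist"); cv2.imwrite("pics/w2.png",d["image"][:,:,::-1])
E
```

```text
3.75 [0.48165337 0.0691876  0.05900748] -25.967179829640887 [-2.13914585 -2.03453117  6.41989088] 0.012202477782565307 28.776707011274993
0.06662634077914477 153.347045494329
1, -0.0023, 0, 0, 0, 0, -0.0083
1, -0.007, 0.0002, 0, 0, 0, -0.025
1, -0.0163, 0.001, 0, 0, 0, -0.0583
1, -0.0279, 0.0029, 0, 0, 0, -0.1
1, -0.0392, 0.0059, 0, 0, 0, -0.1417
1, -0.048, 0.0089, 0, 0, 0, -0.175
1, -0.0545, 0.0116, 0, 0, 0, -0.2
1, -0.0587, 0.0136, 0, 0, 0, -0.2167
1, -0.0608, 0.0146, 0, 0, 0, -0.225
1, -0.0608, 0.0146, 0, 0, 0, -0.225
```

View pics/w2.png

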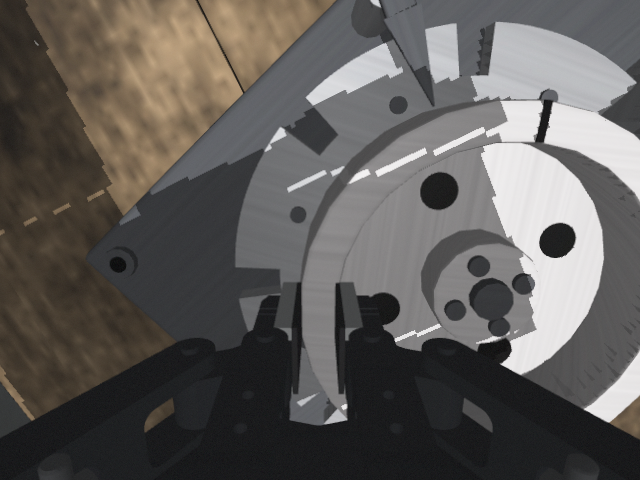

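The pulley has turned: the mark is now at (549,101) to (541,142), and the pointer tip is at (433,107).

```bash
cat >> h.py <<'E'
from scipy.optimize import least_squares
def fit(ptr,mark,marki,hub,extra=None):
    s=env.observe(); d=optics.get_image("wrist"); f=lambda p,z: at_z(d,*p,z,s)[:2]
    P=lambda c,a,r: c+r*np.array([np.cos(np.radians(a)),np.sin(np.radians(a))])
    D=[f(ptr,.066),f(mark,.066),f(marki,.066),f(hub,.06)]
    fun=lambda x: np.r_[P(x[:2],x[2],.077)-D[0],P(x[:2],x[3],.074)-D[1],P(x[:2],x[3],.061)-D[2],.5*(x[:2]-D[3])]
    r=least_squares(fun,[.541,.039,86,60],x_scale=[.001,.001,1,1]); print(r.x,r.x[2]-r.x[3]); print(r.fun.reshape(-1,2)*1000)
E
python3 -c "
from h import *
np.set_printoptions(precision=4,suppress=True)
fit((433,107),(549,101),(541,142),(489,299))"
```

```text
[ 0.54    0.0389 85.9747 56.9645] 29.01022668787136
[[ 0.017   0.2421]
 [ 0.3237 -0.0995]
 [-0.2924  0.2749]
 [-0.0966 -0.835 ]]
```

{"api": "arm_command", "payload": {
  "commands": [1, -0.0023, 0, 0, 0, 0, -0.008, 1, -0.007, 0, 0, 0, 0, -0.025, 1, -0.0163, 0.001, 0, 0, 0, -0.058, 1, -0.028, 0.003, 0, 0, 0, -0.1, 1, -0.039, 0.006, 0, 0, 0, -0.142, 1, -0.05, 0.01, 0, 0, 0, -0.183, 1, -0.0587, 0.0136, 0, 0, 0, -0.217, 1, -0.063, 0.0157, 0, 0, 0, -0.233, 1, -0.065, 0.017, 0, 0, 0, -0.242, 1, -0.065, 0.017, 0, 0, 0, -0.242]
}}

```text
time_s: 4.68
position: [0.4753, 0.0361, 0.059]
tool_rot: [[-0.054, 0.999, 0.002], [0.999, 0.054, -0.001], [-0.001, 0.002, -1.0]]
ft_force: [-1.8, -2.7, 6.5]
grip_width: 0.0126
gripper_force: 28.7
```

```bash
python3 - <<'E'
from h import *
s=env.observe();print(s["time_s"],s["position"],yaw(s),s["ft_force"],s["grip_width"],s["gripper_force"])
d=optics.get_image("wrist"); cv2.imwrite("pics/w3.png",d["image"][:,:,::-1])
E
```

```text
4.6833 [0.47529066 0.03606503 0.05902639] 3.0759627088487616 [-1.78477259 -2.70712338  6.51953915] 0.012570849068571716 28.685997845605016
```

View pics/w3.png

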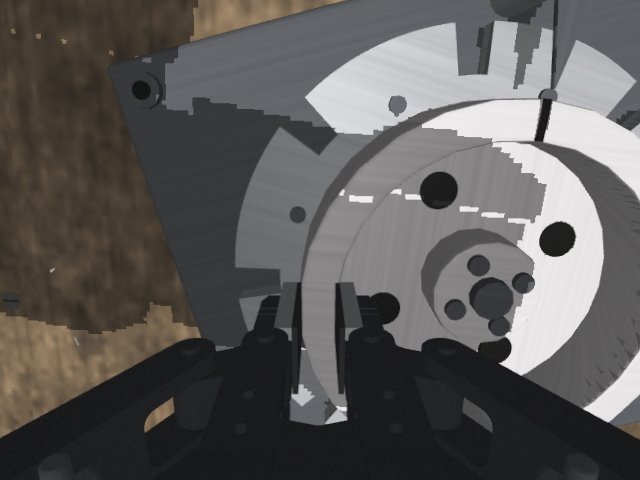

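The mark is at (549,101) to (541,142), in line with the edge-on pointer blade, whose tip is at about (552,88). The pulley hasn't slipped in the grip, so I'll release and go for the pin.

{"api": "arm_command", "payload": {
  "commands": [0, 0, 0, 0, 0, 0, 0, 0, 0, 0, 0, 0, 0, 0, 0, 0, 0, 0, 0, 0, 0, 0, 0, 0, 0, 0, 0, 0, 0, 0, 0, -0.06, 0, 0, 0, 0, 0, 0, -0.14, 0, 0, 0, 0, 0, 0, -0.22, 0, 0, 0, 0, 0, 0, -0.28, 0, 0, 0, 0, 0, 0, -0.28, 0, 0, 0, 0, 0, 0, -0.28, 0, 0, 0]
}}

```text
time_s: 5.57
position: [0.4752, 0.0367, 0.1992]
tool_rot: [[-0.054, 0.999, 0.003], [0.999, 0.054, -0.001], [-0.001, 0.003, -1.0]]
ft_force: [-0.1, 1.0, -0.3]
grip_width: 0.0426
gripper_force: 0.0
```

```bash
python3 - <<'E'
from h import *
s=env.observe();print(s["time_s"],s["position"],yaw(s),s["ft_force"],s["grip_width"])
rows([([.49,-.30,.2],-73.4)],0)
E
```

```text
5.5667 [0.47522235 0.03667601 0.19915307] 3.071681189079427 [-0.06412996  1.00014415 -0.34151349] 0.042579280964401674
0, -0.674, -0.0066, -0.0012, 0.0015, -0.0007, 0.6373
```

{"api": "arm_command", "payload": {
  "commands": [0.2, -0.78, 0.04, 0, 0, 0, 0.637, 0.2, -0.78, 0.04, 0, 0, 0, 0.637, 0.2, -0.78, 0.04, 0, 0, 0, 0.637, 0.2, -0.78, 0.04, 0, 0, 0, 0.637, 0.2, -0.78, 0.04, 0, 0, 0, 0.637, 0.2, -0.78, 0.04, 0, 0, 0, 0.637, 0.2, -0.78, 0.04, 0, 0, 0, 0.637, 0.2, -0.78, 0.04, 0, 0, 0, 0.637, 0.2, -0.78, 0.04, 0, 0, 0, 0.637, 0.2, -0.78, 0.04, 0, 0, 0, 0.637, 0.2, -0.78, 0.04, 0, 0, 0, 0.637, 0.2, -0.78, 0.04, 0, 0, 0, 0.637]
}}

```text
time_s: 6.57
position: [0.5149, -0.3525, 0.1954]
tool_rot: [[0.96, 0.282, -0.003], [0.282, -0.96, 0.003], [-0.002, -0.004, -1.0]]
ft_force: [0.7, 0.6, -0.1]
grip_width: 0.0341
gripper_force: 0.0
```

{"api": "arm_command", "payload": {
  "commands": [0, 0, 0, 0, 0, 0, 0, 0, 0, 0, 0, 0, 0, 0, 0, 0, 0, 0, 0, 0, 0]
}}

```text
time_s: 6.82
position: [0.5157, -0.3509, 0.1978]
tool_rot: [[0.957, 0.289, -0.0], [0.289, -0.957, 0.0], [-0.0, -0.001, -1.0]]
ft_force: [0.0, 0.1, 0.2]
grip_width: 0.0427
gripper_force: 0.0
```

```bash
python3 - <<'E'
from h import *
s=env.observe();print(s["time_s"],s["position"],yaw(s),s["ft_force"],s["grip_width"])
d=optics.get_image("wrist")
t=optics.get_image("top")
W=d["image"][:,:,::-1]; c=t["image"][184:324,238:374,::-1]
out=np.zeros((480,800,3),np.uint8)
u,v=proj(d,[.548,-.342,.076],s); print(u,v)
out[:, :400]=W[:,120:520]; out[:408,400:]=cv2.resize(c,None,fx=2.94,fy=2.92,interpolation=cv2.INTER_CUBIC)[:408,:400]
cv2.imwrite("pics/w4.png",out)
E
```

```text
6.8167 [ 0.5156545  -0.3509296   0.19776218] -73.22858297277268 [0.01973648 0.10897691 0.19493104] 0.042651715184095336
317.0294263170546 170.11342750154552
```

View pics/w4.png

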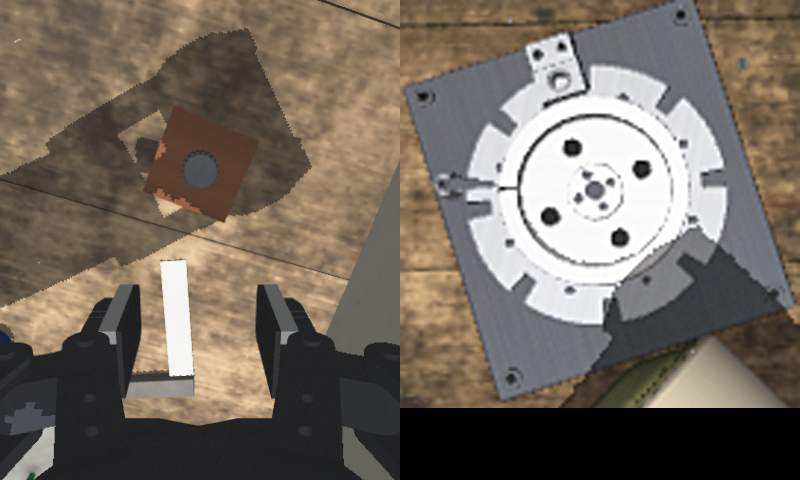

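In the wrist view the pin head top is at (320,169) in full-image pixels. The top view on the right shows the mark facing the pointer.

```bash
python3 - <<'E'
from h import *
s=env.observe(); d=optics.get_image("wrist")
p=at_z(d,320,169,.076,s); print(p)
rows([([p[0],p[1],.1],-73.4),([p[0],p[1],.067],-73.4)],0)
E
```

```text
[ 0.54926284 -0.34391666  0.076     ]
0, 0.0686, 0.0052, 0.1963, 0, -0, 0.0008
0, 0.0686, 0.0052, 0.2623, 0, -0, 0.0008
```

{"api": "arm_command", "payload": {
  "commands": [0, 0.035, 0.005, 0.05, 0, 0, 0, 0, 0.0686, 0.005, 0.1, 0, 0, 0, 0, 0.0686, 0.005, 0.15, 0, 0, 0, 0, 0.0686, 0.005, 0.2, 0, 0, 0, 0, 0.0686, 0.005, 0.24, 0, 0, 0, 0, 0.0686, 0.005, 0.262, 0, 0, 0, 0, 0.0686, 0.005, 0.262, 0, 0, 0, 1, 0.0686, 0.005, 0.262, 0, 0, 0, 1, 0.0686, 0.005, 0.262, 0, 0, 0, 1, 0.0686, 0.005, 0.262, 0, 0, 0, 1, 0.0686, 0.005, 0.262, 0, 0, 0, 1, 0.0686, 0.005, 0.262, 0, 0, 0],
  "newtons": 40
}}

```text
time_s: 7.97
position: [0.5497, -0.3448, 0.0686]
tool_rot: [[0.958, 0.286, 0.002], [0.286, -0.958, -0.002], [0.001, 0.002, -1.0]]
ft_force: [0.0, -0.2, 7.1]
grip_width: 0.0201
gripper_force: 39.6
```

```bash
python3 - <<'E'
from h import *
s=env.observe();print(s["time_s"],s["position"],yaw(s),s["ft_force"],s["grip_width"],s["gripper_force"])
E
```

```text
7.9667 [ 0.5496829  -0.3447629   0.06860301] -73.38366523731011 [ 0.01829667 -0.21092673  7.14617847] 0.020142315506866793 39.616216763388366
```

{"api": "arm_command", "payload": {
  "commands": [1, 0, 0, -0.03, 0, 0, 0, 1, 0, 0, -0.08, 0, 0, 0, 1, 0, 0, -0.14, 0, 0, 0, 1, 0, 0, -0.2, 0, 0, 0, 1, 0, 0, -0.25, 0, 0, 0, 1, 0, 0, -0.27, 0, 0, 0, 1, 0, 0, -0.27, 0, 0, 0]
}}

```text
time_s: 8.55
position: [0.5497, -0.3448, 0.2044]
tool_rot: [[0.958, 0.286, 0.003], [0.286, -0.958, -0.003], [0.002, 0.004, -1.0]]
ft_force: [0.0, 0.4, -2.5]
grip_width: 0.0199
gripper_force: 39.4
```

```bash
python3 - <<'E'
from h import *
s=env.observe();print(s["time_s"],s["position"],yaw(s),s["ft_force"],s["grip_width"],s["gripper_force"])
rows([([.595,.055,.203],-73.8)],1)
E
```

```text
8.55 [ 0.54967781 -0.34480491  0.20442672] -73.3830795118457 [ 0.04840647  0.41411689 -2.46751156] 0.01990142571476078 39.39805792062543
1, 0.3155, -0.7403, 0.0006, 0.0019, -0.0011, 0.0035
```

{"api": "arm_command", "payload": {
  "commands": [1, 0.015, -0.035, 0, 0, 0, 0, 1, 0.045, -0.105, 0, 0, 0, 0, 1, 0.075, -0.175, 0, 0, 0, 0, 1, 0.105, -0.245, 0, 0, 0, 0, 1, 0.135, -0.315, 0, 0, 0, 0, 1, 0.165, -0.385, 0, 0, 0, 0, 1, 0.195, -0.455, 0, 0, 0, 0, 1, 0.225, -0.525, 0, 0, 0, 0, 1, 0.255, -0.595, 0, 0, 0, 0, 1, 0.285, -0.665, 0, 0, 0, 0.003, 1, 0.305, -0.715, 0, 0, 0, 0.003, 1, 0.315, -0.74, 0, 0, 0, 0.003]
}}

```text
time_s: 9.55
position: [0.5934, 0.0587, 0.1998]
tool_rot: [[0.959, 0.283, -0.004], [0.283, -0.959, 0.001], [-0.003, -0.002, -1.0]]
ft_force: [0.3, 0.9, -1.2]
grip_width: 0.0197
gripper_force: 39.4
```

{"api": "arm_command", "payload": {
  "commands": [1, 0, 0, 0, 0, 0, 0, 1, 0, 0, 0, 0, 0, 0, 1, 0, 0, 0, 0, 0, 0]
}}

```text
time_s: 9.8
position: [0.5941, 0.0539, 0.2012]
tool_rot: [[0.96, 0.279, -0.001], [0.279, -0.96, -0.0], [-0.001, -0.0, -1.0]]
ft_force: [0.8, 0.2, -1.8]
grip_width: 0.0202
gripper_force: 39.4
```

```bash
python3 - <<'E'
from h import *
s=env.observe();print(s["time_s"],s["position"],yaw(s),s["ft_force"],s["grip_width"])
d=optics.get_image("wrist"); print(proj(d,onrim(16.2,.057,.092),s),proj(d,s["position"],s))
cv2.imwrite("pics/w5.png",cv2.resize(d["image"][80:400,160:480,::-1],(600,600),interpolation=cv2.INTER_CUBIC))
E
```

```text
9.8 [0.5941164  0.05394988 0.20119752] -73.81083693887949 [ 0.80308255  0.21056026 -1.78641577] 0.020180099557305948
[314.82384619 160.56824172] [314.2335471  299.97935028]
```

View pics/w5.png

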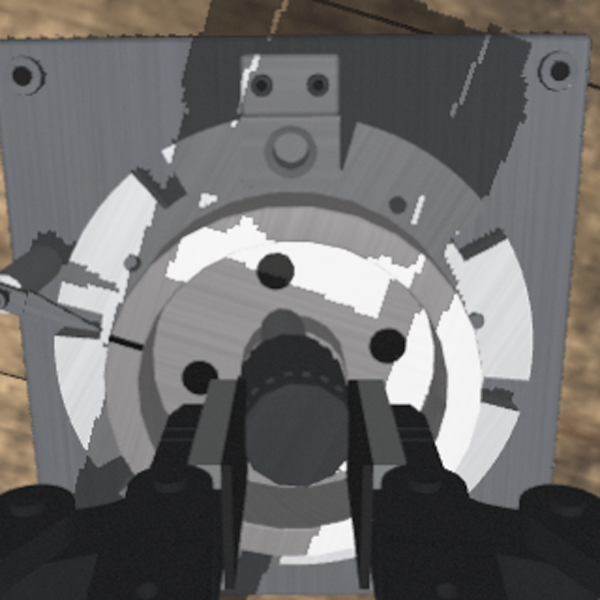

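The guide mouth is at (291,152) in the crop, which is (315.2,161.1) in the image, within half a pixel of the prediction. The pin head top is at about (297,434) and the tip at about (283,331) in the crop. I'll check the tilt of the pin in the grip.

```bash
python3 - <<'E'
from h import *
s=env.observe(); d=optics.get_image("wrist"); p=np.array(s["position"])
f=lambda u,v:(160+u/1.875,80+v/1.875)
for dz,uv in [(.009,(297,434)),(-.059,(283.5,331)),(-.021,(290,395))]:
    q=p+[0,0,dz]; m=at_z(d,*f(*uv),q[2],s); print(dz,proj(d,q,s),f(*uv),s["tool_rot"].T@(m-q)*1000)
g=at_z(d,*f(291,152),.057,s); print(g)
rows([([g[0],g[1],.2],-73.8),([g[0],g[1],.15],-73.8)],1)
E
```

```text
0.009 [314.02698438 310.72748136] (318.4, 311.4666666666667) [-2.92010663e-01  1.56870156e+00  2.46817713e-04]
-0.059 [315.17058298 250.90306007] (311.2, 256.5333333333333) [-3.06704813 -2.05949056  0.00315949]
-0.021 [314.63411113 278.9428187 ] (314.66666666666663, 290.66666666666663) [-5.43432648e+00  2.64012108e-03  5.48638676e-03]
[0.62941366 0.06440619 0.057     ]
1, 0.0735, -0.0009, 0.0032, 0, 0.0003, -0.0005
1, 0.0736, -0.0009, 0.1032, 0, 0.0003, -0.0005
```

```bash
python3 - <<'E'
from h import *
s=env.observe(); d=optics.get_image("wrist"); p=np.array(s["position"])
im=d["image"][220:350,260:380,::-1]; im=((im/255.)**.45*255).astype(np.uint8)
cv2.imwrite("pics/w6.png",cv2.resize(im,(552,598),interpolation=cv2.INTER_CUBIC))
print(proj(d,[.5405,.0387,.06],s))
for dz in (-.059,-.021,.009): print((proj(d,p+[0,0,dz],s)-[260,220])*4.6)
E
```

```text
[315.2976165  287.19860308]
[253.76283862 142.32567787]
[251.30627044 271.21044209]
[248.52610326 417.31317904]
```

View pics/w6.png

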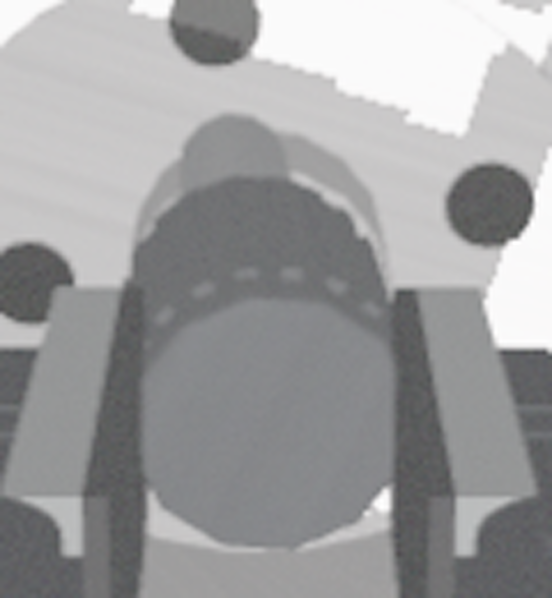

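The zoom shows the pin tilted about 3° in the grip: the head top is at x=271, between the pads, and the tip is at x=234. I'll turn the tool to level it, then bring the tip over the mouth.

{"api": "arm_command", "payload": {
  "commands": [1, 0.02, 0, 0, -0.006, 0, 0, 1, 0.05, -0.002, 0, -0.018, 0, 0, 1, 0.07, -0.0033, 0, -0.025, 0, 0, 1, 0.075, -0.0033, 0.02, -0.025, 0, 0, 1, 0.075, -0.0033, 0.06, -0.025, 0, 0, 1, 0.075, -0.0033, 0.1, -0.025, 0, 0, 1, 0.075, -0.0033, 0.13, -0.025, 0, 0, 1, 0.075, -0.0033, 0.14, -0.025, 0, 0, 1, 0.075, -0.0033, 0.14, -0.025, 0, 0, 1, 0.075, -0.0033, 0.14, -0.025, 0, 0]
}}

```text
time_s: 10.78
position: [0.6299, 0.0669, 0.1324]
tool_rot: [[0.96, 0.279, 0.015], [0.279, -0.959, -0.05], [0.0, 0.052, -0.999]]
ft_force: [0.4, 0.2, -1.3]
grip_width: 0.0198
gripper_force: 39.4
```

```bash
python3 - <<'E'
from h import *
s=env.observe();print(s["time_s"],s["position"],yaw(s),s["ft_force"],s["grip_width"]); p=s["position"]
d=optics.get_image("wrist")
im=d["image"][170:330,240:400,::-1]; im=((im/255.)**.5*255).astype(np.uint8)
print((proj(d,[.6294,.0644,.057],s)-[240,170])*3.75,[(proj(d,p-s["tool_rot"][:,2]*z,s)-[240,170])*3.75 for z in (-.059,.009)])
cv2.imwrite("pics/w7.png",cv2.resize(im,(600,600),interpolation=cv2.INTER_CUBIC))
E
```

```text
10.7833 [0.629946   0.06685128 0.13243581] -73.78224867497208 [ 0.43796531  0.18689058 -1.34539154] 0.019821727540188815
[270.65658571 276.87244232] [array([281.81488037, 303.95937188]), array([277.51189299, 527.96862912])]
```

View pics/w7.png

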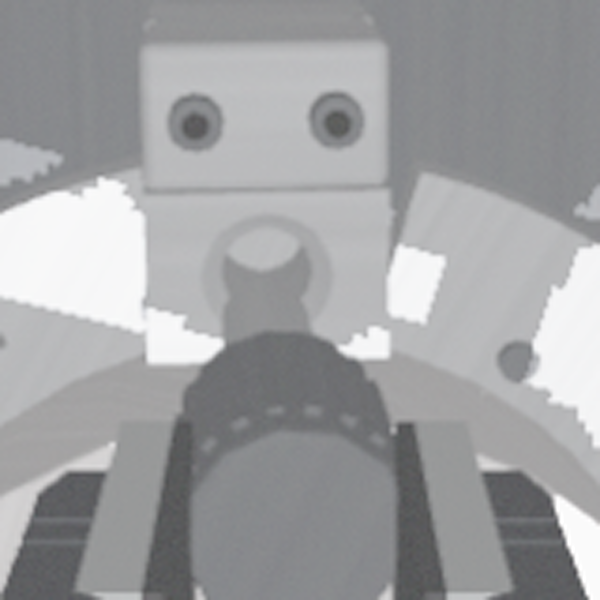

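The mouth centre is at (267,276) and the shank centre line at x≈267, so the pin is lined up over it. I'll go down in stages and watch the force.

{"api": "arm_command", "payload": {
  "commands": [1, 0, -0.0005, 0.01, 0, 0, 0, 1, 0, -0.001, 0.02, 0, 0, 0, 1, 0, -0.0015, 0.03, 0, 0, 0, 1, 0, -0.002, 0.04, 0, 0, 0, 1, 0, -0.002, 0.04, 0, 0, 0]
}}

```text
time_s: 11.25
position: [0.6295, 0.0671, 0.1108]
tool_rot: [[0.96, 0.28, 0.013], [0.28, -0.959, -0.051], [-0.002, 0.052, -0.999]]
ft_force: [1.0, -1.1, -2.9]
grip_width: 0.0203
gripper_force: 39.3
```

```bash
python3 - <<'E'
from h import *
s=env.observe();print(s["time_s"],s["position"],yaw(s),s["ft_force"],s["wrist_torque"])
E
```

```text
11.25 [0.62948853 0.0670824  0.11081915] -73.74487799573433 [ 1.01661117 -1.06681373 -2.90027242] [-0.24437715 -0.16624647  0.05997983]
```

Tip is about 5 mm into the mouth with no resistance. Continuing down.

{"api": "arm_command", "payload": {
  "commands": [1, 0, -0.0005, 0.01, 0, 0, 0, 1, 0, -0.001, 0.02, 0, 0, 0, 1, 0, -0.001, 0.025, 0, 0, 0, 1, 0, -0.001, 0.025, 0, 0, 0]
}}

```text
time_s: 11.58
position: [0.6296, 0.067, 0.0987]
tool_rot: [[0.96, 0.28, 0.013], [0.28, -0.959, -0.05], [-0.001, 0.052, -0.999]]
ft_force: [0.0, -1.1, -1.7]
grip_width: 0.02
gripper_force: 39.3
```

```bash
python3 - <<'E'
from h import *
s=env.observe();print(s["time_s"],s["position"],yaw(s),s["ft_force"],s["wrist_torque"])
E
```

```text
11.5833 [0.62961725 0.06704205 0.0986828 ] -73.74528535382674 [ 0.02367889 -1.13585563 -1.68127971] [-0.2446065  -0.10730946 -0.05050542]
```

{"api": "arm_command", "payload": {
  "commands": [1, 0, -0.0005, 0.007, 0, 0, 0, 1, 0, -0.0007, 0.014, 0, 0, 0, 1, 0, -0.0007, 0.016, 0, 0, 0, 1, 0, -0.0007, 0.016, 0, 0, 0]
}}

```text
time_s: 11.92
position: [0.6297, 0.0671, 0.0911]
tool_rot: [[0.96, 0.28, 0.014], [0.28, -0.959, -0.05], [-0.001, 0.052, -0.999]]
ft_force: [0.5, -1.1, -2.1]
grip_width: 0.0198
gripper_force: 39.3
```

```bash
python3 - <<'E'
from h import *
s=env.observe();print(s["time_s"],s["position"],yaw(s),s["ft_force"],s["wrist_torque"])
E
```

```text
11.9167 [0.62974083 0.06705825 0.09109717] -73.74634137032301 [ 0.51067414 -1.10290736 -2.12730345] [-0.22109421 -0.09495807  0.03807077]
```

{"api": "arm_command", "payload": {
  "commands": [0.1, 0, 0, 0, 0, 0, 0, 0.1, 0, 0, 0, 0, 0, 0, 0.1, 0, 0, 0, 0, 0, 0, 0.1, 0, 0.0005, -0.01, 0, 0, 0, 0.1, 0, 0.002, -0.04, 0, 0, 0, 0.1, 0, 0.005, -0.1, 0, 0, 0, 0.1, 0, 0.008, -0.16, 0, 0, 0, 0.1, 0, 0.011, -0.22, 0, 0, 0, 0.1, 0, 0.011, -0.22, 0.025, 0, 0, 0.1, 0, 0.011, -0.22, 0.025, 0, 0]
}}

```text
time_s: 12.75
position: [0.6306, 0.0667, 0.204]
tool_rot: [[0.96, 0.279, 0.004], [0.279, -0.96, 0.001], [0.004, -0.0, -1.0]]
ft_force: [-0.2, -0.6, -0.3]
grip_width: 0.0385
gripper_force: 0.0
```

```bash
python3 - <<'E'
from h import *
s=env.observe();print(s["time_s"],s["position"],yaw(s),s["ft_force"],s["grip_width"])
print(s["tool_rot"][:,2])
rows([(onrim(150,.2),-30)],0)
E
```

```text
12.75 [0.63058521 0.06667586 0.20402288] -73.79021663398488 [-0.24938121 -0.61063365 -0.34234518] 0.03847296878780426
[ 0.0039632   0.00119096 -0.99999144]
0, -0.2797, -0.0941, 0.0069, 0.0007, -0.0019, -0.3649
```

{"api": "arm_command", "payload": {
  "commands": [0, -0.08, -0.027, 0, 0, 0, -0.06, 0, -0.16, -0.054, 0, 0, 0, -0.12, 0, -0.24, -0.08, 0.003, 0, 0, -0.18, 0, -0.28, -0.094, 0.007, 0, -0.002, -0.24, 0, -0.28, -0.094, 0.007, 0, -0.002, -0.3, 0, -0.28, -0.094, 0.007, 0, -0.002, -0.35, 0, -0.28, -0.094, 0.007, 0, -0.002, -0.365, 0, -0.28, -0.094, 0.007, 0, -0.002, -0.365, 0, -0.28, -0.094, 0.007, 0, -0.002, -0.365]
}}

```text
time_s: 13.5
position: [0.4819, 0.0733, 0.1976]
tool_rot: [[0.5, 0.866, -0.004], [0.866, -0.5, -0.003], [-0.005, -0.002, -1.0]]
ft_force: [-0.1, -0.3, 1.2]
grip_width: 0.0425
gripper_force: 0.0
```

```bash
python3 - <<'E'
from h import *
s=env.observe();print(s["time_s"],s["position"],yaw(s),s["ft_force"],s["grip_width"])
rows([(onrim(150,.058),-30)],0)
d=optics.get_image("wrist"); t=optics.get_image("top"); sc=optics.get_image("scene")
g=onrim(16.2,.08,.092); 
for n,x,a in (("wrist",d,s),("top",t,None),("scene",sc,None)): print(n,proj(x,g,a))
out=np.zeros((600,800,3),np.uint8)
out[:300,:400]=cv2.resize(d["image"][0:300,200:600,::-1],(400,300))
def crop(x,a,h,z):
    u,v=np.round(proj(x,g,a)).astype(int); u=np.clip(u,h,639-h); v=np.clip(v,h,479-h)
    return cv2.resize(x["image"][v-h:v+h,u-h:u+h,::-1],(z,z),interpolation=cv2.INTER_CUBIC)
out[300:,:300]=crop(t,None,30,300); out[300:,300:600]=crop(sc,None,30,300); out[:300,400:700]=crop(d,s,50,300)
cv2.imwrite("pics/w8.png",out)
E
```

```text
13.5 [0.48188307 0.07325911 0.19760317] -30.02162323863207 [-0.10674418 -0.28006011  1.22364983] 0.04247722309714568
0, 0.0019, 0.0033, 0.2792, -0.0011, 0.0023, -0.0002
wrist [533.0456819  115.64076197]
top [292.17293311 209.83301201]
scene [280.5223565  218.48526179]
```

View pics/w8.png

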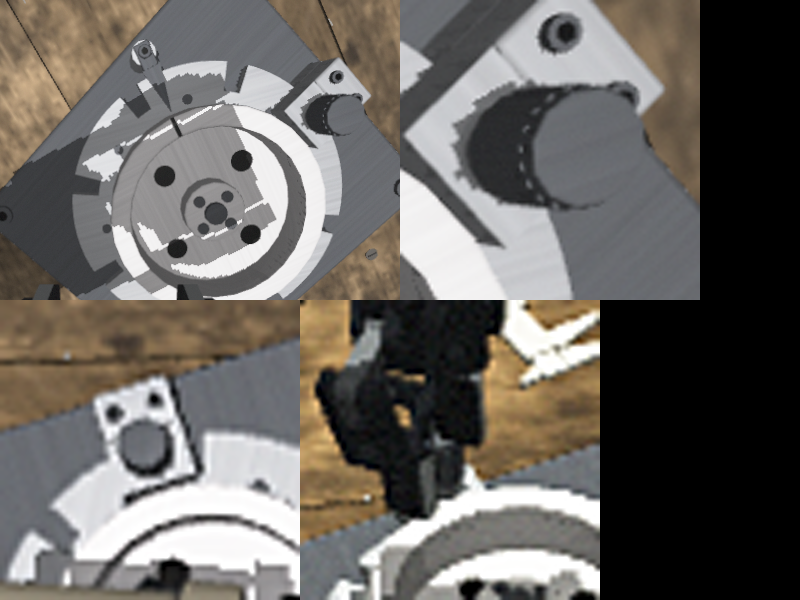

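The pin stands upright in the guide and the mark still faces the pointer. I'll grip the rim near 235° so the gripper stays out of the scene camera's line to the pin, then detect the drop by comparing image crops.

```bash
python3 - <<'E'
from h import *
rows([(onrim(235,.2),55),(onrim(235,.058),55)],0)
E
```

```text
0, -0.1333, 0.1245, -0.004, -0.0023, 0.001, -0.7083
0, -0.132, 0.1251, 0.28, -0.0023, 0.001, -0.7083
```

{"api": "arm_command", "payload": {
  "commands": [0, -0.066, 0.062, 0, 0, 0, -0.06, 0, -0.132, 0.125, 0, 0, 0, -0.12, 0, -0.132, 0.125, 0, 0, 0, -0.18, 0, -0.132, 0.125, 0, 0, 0, -0.24, 0, -0.132, 0.125, 0, 0, 0, -0.3, 0, -0.132, 0.125, 0, 0, 0, -0.36, 0, -0.132, 0.125, 0, 0, 0, -0.42, 0, -0.132, 0.125, 0, 0, 0, -0.48, 0, -0.132, 0.125, 0, 0, 0, -0.54, 0, -0.132, 0.125, 0, 0, 0, -0.6, 0, -0.132, 0.125, 0, 0, 0, -0.66, 0, -0.132, 0.125, 0, 0, 0, -0.7]
}}

```text
time_s: 14.65
position: [0.5034, -0.0152, 0.1981]
tool_rot: [[-0.813, 0.583, -0.004], [0.583, 0.813, -0.003], [0.001, -0.004, -1.0]]
ft_force: [0.3, -0.4, -1.1]
grip_width: 0.0427
gripper_force: 0.0
```

{"api": "arm_command", "payload": {
  "commands": [0, 0, 0, 0, 0, 0, -0.008, 0, 0, 0, 0, 0, 0, -0.008, 0, 0, 0, 0, 0, 0, -0.008]
}}

```text
time_s: 14.9
position: [0.5035, -0.0151, 0.1982]
tool_rot: [[-0.817, 0.576, -0.003], [0.576, 0.817, -0.003], [0.001, -0.004, -1.0]]
ft_force: [-0.5, 0.4, 0.0]
grip_width: 0.0425
gripper_force: 0.0
```

```bash
python3 - <<'E'
from h import *
s=env.observe();print(s["time_s"],s["position"],yaw(s),s["tool_rot"][:,2])
rows([(onrim(235,.058),55)],0)
E
```

```text
14.9 [ 0.50346937 -0.01514574  0.19823054] 54.81177132327129 [-0.00334177 -0.00256932 -0.99999112]
0, 0.0003, -0.0004, 0.2805, -0.0019, -0.0006, -0.0016
```

{"api": "arm_command", "payload": {
  "commands": [0, 0, 0, 0.06, 0, 0, 0, 0, 0, 0, 0.12, 0, 0, 0, 0, 0, 0, 0.18, -0.002, 0, 0, 0, 0, 0, 0.23, -0.002, 0, 0, 0, 0, 0, 0.26, -0.002, 0, 0, 0, 0, 0, 0.28, -0.002, 0, 0, 0, 0, 0, 0.28, -0.002, 0, 0, 1, 0, 0, 0.28, -0.002, 0, 0, 1, 0, 0, 0.28, -0.002, 0, 0, 1, 0, 0, 0.28, -0.002, 0, 0, 1, 0, 0, 0.28, -0.002, 0, 0, 1, 0, 0, 0.28, -0.002, 0, 0],
  "newtons": 20
}}

```text
time_s: 15.9
position: [0.5043, -0.0146, 0.0593]
tool_rot: [[-0.819, 0.574, 0.003], [0.574, 0.819, 0.002], [-0.001, 0.003, -1.0]]
ft_force: [4.2, 6.8, -2.2]
grip_width: 0.0116
gripper_force: 20.0
```

```bash
cat > chk.py <<'E'
from h import *
import sys
s=env.observe(); v=s["position"][:2]-C
tan=np.array([-v[1],v[0]])/np.hypot(*v)
print("t",round(s["time_s"],2),"ang",round(np.degrees(np.arctan2(v[1],v[0]))%360,2),"r",round(np.hypot(*v),4),"yaw",round(yaw(s),2),"F",np.round(s["ft_force"],1),"Ftan",round(s["ft_force"][:2]@tan,2),"grip",round(s["gripper_force"],1))
g=onrim(16.2,.085,.092); cr=[]
for n in ("scene","top"):
    d=optics.get_image(n); u,w=np.round(proj(d,g)).astype(int)
    cr.append(cv2.cvtColor(d["image"][w-10:w+10,u-10:u+10],cv2.COLOR_RGB2GRAY).astype(np.float32))
if len(sys.argv)>1: np.save("base.npy",cr)
b=np.load("base.npy")
for n,x,y in zip(("scene","top"),b,cr): print(n,"mad %.2f max %.0f mean %.1f"%(np.abs(x-y).mean(),np.abs(x-y).max(),y.mean()),"shift",np.round(cv2.phaseCorrelate(x,y)[0],2))
E
python3 chk.py base; python3 chk.py
python3 -c "
from h import *
rows([(onrim(235+t,.058),55+t) for t in (.5,1,1.5,2,2.5,3)],1,ref=(onrim(235,.058),55))
for n in ('scene','top'):
  d=optics.get_image(n); print(proj(d,onrim(16.2,.096,.092))-proj(d,onrim(16.2,.087,.092)))
"
```

```text
t 15.9 ang 235.62 r 0.0653 yaw 54.99 F [ 4.2  6.8 -2.2] Ftan -0.43 grip 20.0
scene mad 0.00 max 0 mean 118.1 shift [0. 0.]
top mad 0.00 max 0 mean 152.6 shift [0. 0.]
t 16.0 ang 235.59 r 0.0653 yaw 54.99 F [ 4.7  7.1 -1.4] Ftan -0.15 grip 19.9
scene mad 2.88 max 14 mean 117.8 shift [ 0.07 -0.03]
top mad 1.07 max 21 mean 152.7 shift [-0.04  0.  ]
1, -0.0012, 0, 0, 0, 0, -0.0042
1, -0.0023, 0, 0, 0, 0, -0.0083
1, -0.0035, 0, 0, 0, 0, -0.0125
1, -0.0047, 0.0001, 0, 0, 0, -0.0167
1, -0.0058, 0.0001, 0, 0, 0, -0.0208
1, -0.007, 0.0002, 0, 0, 0, -0.025
[-0.26279618 -2.62562307]
[-0.30634258 -0.69085021]
```

```bash
cat > notch.py <<'E'
from h import *
d=optics.get_image("top"); im=cv2.cvtColor(d["image"],cv2.COLOR_RGB2GRAY).astype(np.float32)
a=np.arange(0,360,.25); c0=np.array([.5425,.041])
for r in (.096,.099):
    uv=np.array([proj(d,[*(c0+r*np.array([np.cos(np.radians(t)),np.sin(np.radians(t))])),.028]) for t in a],np.float32)
    I=cv2.remap(im,uv[None,:,0].copy(),uv[None,:,1].copy(),cv2.INTER_LINEAR)[0]
    out=[]
    dark=I<np.median(I)*.8
    k=0
    e=np.flatnonzero(np.diff(dark.astype(int)))
    for i,j in zip(e[:-1],e[1:]):
        if dark[i+1]: out.append((round((a[i]+a[j])/2,1),round(a[j]-a[i],1),round((a[i]+a[j])/2%45,1)))
    print(r,out)
E
python3 notch.py
```

```text
0.096 [(np.float64(4.2), np.float64(4.0), np.float64(4.2)), (np.float64(17.6), np.float64(14.8), np.float64(17.6)), (np.float64(51.1), np.float64(8.8), np.float64(6.1)), (np.float64(83.2), np.float64(4.5), np.float64(38.2)), (np.float64(95.9), np.float64(8.2), np.float64(5.9)), (np.float64(140.5), np.float64(8.0), np.float64(5.5)), (np.float64(159.8), np.float64(2.0), np.float64(24.8)), (np.float64(196.2), np.float64(16.0), np.float64(16.2)), (np.float64(215.9), np.float64(18.8), np.float64(35.9)), (np.float64(286.8), np.float64(12.0), np.float64(16.8)), (np.float64(321.9), np.float64(8.8), np.float64(6.9))]
0.099 [(np.float64(4.5), np.float64(5.0), np.float64(4.5)), (np.float64(17.5), np.float64(15.0), np.float64(17.5)), (np.float64(51.1), np.float64(8.8), np.float64(6.1)), (np.float64(83.5), np.float64(5.5), np.float64(38.5)), (np.float64(95.8), np.float64(8.5), np.float64(5.8)), (np.float64(140.5), np.float64(8.0), np.float64(5.5)), (np.float64(160.2), np.float64(2.0), np.float64(25.2)), (np.float64(173.5), np.float64(9.5), np.float64(38.5)), (np.float64(199.0), np.float64(14.0), np.float64(19.0)), (np.float64(217.4), np.float64(18.2), np.float64(37.4)), (np.float64(285.0), np.float64(11.0), np.float64(15.0)), (np.float64(321.8), np.float64(8.5), np.float64(6.8))]
```

The notch is at about 6° and the guide at 16.2°, so about 10° remains. I'll ease 4° and check, then take smaller steps.

{"api": "arm_command", "payload": {
  "commands": [1, -0.0012, 0, 0, 0, 0, -0.0042, 1, -0.0023, 0, 0, 0, 0, -0.0083, 1, -0.0035, 0, 0, 0, 0, -0.0125, 1, -0.0047, 0.0001, 0, 0, 0, -0.0167, 1, -0.0058, 0.0001, 0, 0, 0, -0.0208, 1, -0.007, 0.0002, 0, 0, 0, -0.025, 1, -0.0082, 0.0002, 0, 0, 0, -0.0292, 1, -0.0094, 0.0003, 0, 0, 0, -0.0333, 1, -0.0094, 0.0003, 0, 0, 0, -0.0333]
}}

```text
time_s: 17.0
position: [0.5066, -0.0161, 0.0592]
tool_rot: [[-0.857, 0.515, -0.001], [0.515, 0.857, 0.004], [0.003, 0.003, -1.0]]
ft_force: [-0.8, 12.1, 4.0]
grip_width: 0.0118
gripper_force: 19.7
```

```bash
python3 chk.py; python3 notch.py | head -1 | tr -d ' ' | sed 's/np.float64//g'
```

```text
t 17.0 ang 238.01 r 0.0653 yaw 59.0 F [-0.8 12.1  4. ] Ftan -7.13 grip 19.7
scene mad 6.24 max 111 mean 117.4 shift [ 0.3  -0.11]
top mad 7.98 max 133 mean 154.4 shift [-0.07 -0.08]
0.096[((5.2),(2.0),(5.2)),((17.1),(14.2),(17.1)),((53.1),(8.8),(8.1)),((83.2),(4.5),(38.2)),((97.9),(8.8),(7.9)),((141.8),(6.5),(6.8)),((161.1),(2.2),(26.1)),((172.8),(10.0),(37.8)),((201.6),(12.8),(21.6)),((219.8),(18.5),(39.8)),((289.9),(11.8),(19.9)),((323.8),(8.5),(8.8))]
```

{"api": "arm_command", "payload": {
  "commands": [1, -0.0012, 0, 0, 0, 0, -0.0042, 1, -0.0023, 0, 0, 0, 0, -0.0083, 1, -0.0035, 0, 0, 0, 0, -0.0125, 1, -0.0047, 0.0001, 0, 0, 0, -0.0167, 1, -0.0058, 0.0001, 0, 0, 0, -0.0208, 1, -0.007, 0.0002, 0, 0, 0, -0.025, 1, -0.0082, 0.0002, 0, 0, 0, -0.0292, 1, -0.0094, 0.0003, 0, 0, 0, -0.0333, 1, -0.0094, 0.0003, 0, 0, 0, -0.0333]
}}

```text
time_s: 17.9
position: [0.5106, -0.0184, 0.0593]
tool_rot: [[-0.891, 0.454, -0.001], [0.454, 0.891, 0.004], [0.003, 0.003, -1.0]]
ft_force: [-2.0, 10.7, 3.5]
grip_width: 0.0115
gripper_force: 19.7
```

```bash
python3 chk.py; python3 notch.py | head -1 | tr -d ' ' | sed 's/np.float64//g'
```

```text
t 17.9 ang 242.05 r 0.0653 yaw 63.0 F [-2.  10.7  3.5] Ftan -6.77 grip 19.7
scene mad 17.31 max 242 mean 118.8 shift [1.21 0.25]
top mad 23.30 max 204 mean 154.6 shift [ 0.4  -0.08]
0.096[((5.4),(1.2),(5.4)),((15.4),(15.2),(15.4)),((57.2),(8.5),(12.2)),((83.2),(4.5),(38.2)),((101.8),(8.5),(11.8)),((144.2),(3.5),(9.2)),((168.4),(16.2),(33.4)),((206.9),(12.2),(26.9)),((224.2),(17.5),(44.2)),((293.9),(10.8),(23.9)),((327.8),(8.5),(12.8))]
```

```bash
cat >> chk.py <<'E'
def match(b,y,h):
    T=b[10-h:10+h,10-h:10+h]; m=cv2.matchTemplate(y,T,cv2.TM_SQDIFF)/T.size
    j,i=np.unravel_index(m.argmin(),m.shape); q=lambda a,c,e:(a-e)/(2*(a-2*c+e)+1e-9)
    sub=q(m[j-1,i],m[j,i],m[j+1,i]) if 0<j<m.shape[0]-1 else 0
    return i-(10-h), round(j-(10-h)+sub,2), "unmoved %.0f best %.0f down2 %.0f down3 %.0f"%(m[10-h,10-h],m.min(),m[12-h,10-h],m[13-h,10-h])
for h in (4,6): print("scene match",h,match(b[0],cr[0],h),"top",match(b[1],cr[1],h)[:2])
E
python3 chk.py
python3 -c "
from h import *
b=np.load('base.npy'); print(b[0].astype(int)[::1,:])" | head -30
```

```text
t 18.05 ang 242.01 r 0.0653 yaw 62.98 F [-1.1 11.4  4.1] Ftan -6.32 grip 19.7
scene mad 17.13 max 242 mean 118.9 shift [1.17 0.34]
top mad 23.27 max 207 mean 154.6 shift [ 0.41 -0.06]
scene match 4 (np.int64(1), np.float64(-0.16), 'unmoved 543 best 168 down2 1819 down3 2753') top (np.int64(2), np.float64(-0.7))
scene match 6 (np.int64(1), np.float64(-0.21), 'unmoved 2817 best 931 down2 4593 down3 4848') top (np.int64(1), np.float64(-0.28))
[[127 134 134 133 137 147 152 154 150 140 145 154 165 175 174 169 163 159
  160 160]
 [132 118 103 111 117 130 153 167 158 146 144 154 164 160 145 134 138 153
  156 161]
 [132 125 118 116 129 130 148 160 159 134 126 140 148 153 137 126 132 150
  154 150]
 [127 130 135 143 149 151 140 139 131 120 124 128 141 138 133 134 132 142
  145 140]
 [118 114 115 126 135 140 139 129 123 129 119 123 120 125 130 123 126 131
  130 131]
 [148 152 152 143 147 147 123 116 112 113 117 111 105  96 108 122 128 125
  123 129]
 [178 169 153 147 147 117 110 111 112 120 114 115 115 103 115 126 133 137
  138 146]
 [176 164 145 140 142 106 115 116 114 115 122 119 119  93 122 127 131 137
  136 134]
 [153 154 154 149  85 123 116 116 111 113 122 120 101  70 133 130 127 117
  135 124]
 [148 152 159 169  43  88 130 126 117 125 132  90  42  74 122 111 104 110
  121 127]
 [143 137 139 145  62  30  41  62  73  69  42  40  41  47 119 107 105 108
  110 106]
 [118 126 168 164 142  21  31  57  43  43  53  23  32  49 120 112  98  99
  101  96]
 [189 206  44  68  78  27  37  41  33  28  39  28  27  49 114 102  97  92
   95  95]
 [253 131  77  73  21  30  31  36  45  35  38  34  21  47 117  94  96  99
  102  97]
 [255 242  12  32 124  21  35  39  36  38  41  34  27  76 209 169 110 115
  109 103]
```

{"api": "arm_command", "payload": {
  "commands": [1, -0.0006, 0, 0, 0, 0, -0.0021, 1, -0.0012, 0, 0, 0, 0, -0.0042, 1, -0.0018, 0, 0, 0, 0, -0.0063, 1, -0.0023, 0, 0, 0, 0, -0.0083, 1, -0.0029, 0, 0, 0, 0, -0.0104, 1, -0.0035, 0, 0, 0, 0, -0.0125, 1, -0.0035, 0, 0, 0, 0, -0.0125]
}}

```text
time_s: 18.73
position: [0.5121, -0.0191, 0.0592]
tool_rot: [[-0.903, 0.431, -0.001], [0.431, 0.903, 0.004], [0.003, 0.003, -1.0]]
ft_force: [-2.2, 11.0, 4.4]
grip_width: 0.0119
gripper_force: 19.7
```

```bash
python3 chk.py; python3 notch.py | head -1 | tr -d ' ' | sed 's/np.float64//g'
```

```text
t 18.73 ang 243.54 r 0.0653 yaw 64.5 F [-2.2 11.   4.4] Ftan -6.92 grip 19.7
scene mad 17.12 max 241 mean 118.9 shift [1.16 0.35]
top mad 23.21 max 200 mean 154.4 shift [ 0.41 -0.05]
scene match 4 (np.int64(1), np.float64(-0.13), 'unmoved 535 best 164 down2 1798 down3 2658') top (np.int64(2), np.float64(-0.7))
scene match 6 (np.int64(1), np.float64(-0.21), 'unmoved 2801 best 950 down2 4607 down3 4816') top (np.int64(1), np.float64(-0.3))
0.096[((5.4),(1.2),(5.4)),((15.4),(15.2),(15.4)),((58.6),(8.8),(13.6)),((83.2),(4.5),(38.2)),((103.4),(8.8),(13.4)),((145.1),(2.2),(10.1)),((172.9),(23.8),(37.9)),((209.0),(10.5),(29.0)),((226.0),(17.0),(1.0)),((295.5),(10.5),(25.5)),((329.1),(8.2),(14.1))]
```

{"api": "arm_command", "payload": {
  "commands": [1, -0.0005, 0, 0, 0, 0, -0.0018, 1, -0.001, 0, 0, 0, 0, -0.0036, 1, -0.0014, 0, 0, 0, 0, -0.005, 1, -0.0014, 0, 0, 0, 0, -0.005]
}}

```text
time_s: 19.22
position: [0.5127, -0.0194, 0.0592]
tool_rot: [[-0.907, 0.421, -0.001], [0.421, 0.907, 0.004], [0.003, 0.003, -1.0]]
ft_force: [-2.6, 11.7, 5.5]
grip_width: 0.0122
gripper_force: 19.7
```

```bash
python3 chk.py
```

```text
t 19.22 ang 244.12 r 0.0653 yaw 65.09 F [-2.6 11.7  5.5] Ftan -7.47 grip 19.7
scene mad 16.94 max 242 mean 118.7 shift [1.18 0.43]
top mad 22.87 max 200 mean 154.4 shift [ 0.39 -0.08]
scene match 4 (np.int64(1), np.float64(-0.18), 'unmoved 509 best 183 down2 1829 down3 2730') top (np.int64(2), np.float64(-0.7))
scene match 6 (np.int64(1), np.float64(-0.23), 'unmoved 2812 best 922 down2 4613 down3 4843') top (np.int64(1), np.float64(-0.29))
```

{"api": "arm_command", "payload": {
  "commands": [1, -0.0005, 0, 0, 0, 0, -0.0018, 1, -0.001, 0, 0, 0, 0, -0.0036, 1, -0.0012, 0, 0, 0, 0, -0.0042, 1, -0.0012, 0, 0, 0, 0, -0.0042]
}}

```text
time_s: 19.65
position: [0.5132, -0.0197, 0.0592]
tool_rot: [[-0.911, 0.413, -0.001], [0.413, 0.911, 0.004], [0.003, 0.003, -1.0]]
ft_force: [-2.8, 11.7, 4.7]
grip_width: 0.012
gripper_force: 19.7
```

```bash
python3 chk.py
```

```text
t 19.65 ang 244.61 r 0.0653 yaw 65.59 F [-2.8 11.7  4.7] Ftan -7.54 grip 19.7
scene mad 17.00 max 242 mean 118.7 shift [1.14 0.36]
top mad 23.15 max 201 mean 154.1 shift [ 0.41 -0.05]
scene match 4 (np.int64(1), np.float64(-0.16), 'unmoved 498 best 162 down2 1757 down3 2650') top (np.int64(2), np.float64(-0.73))
scene match 6 (np.int64(1), np.float64(-0.22), 'unmoved 2793 best 889 down2 4590 down3 4810') top (np.int64(1), np.float64(-0.31))
```

{"api": "arm_command", "payload": {
  "commands": [1, -0.0005, 0, 0, 0, 0, -0.0018, 1, -0.001, 0, 0, 0, 0, -0.0036, 1, -0.0012, 0, 0, 0, 0, -0.0042, 1, -0.0012, 0, 0, 0, 0, -0.0042]
}}

```text
time_s: 20.08
position: [0.5137, -0.0199, 0.0592]
tool_rot: [[-0.914, 0.405, -0.001], [0.405, 0.914, 0.004], [0.003, 0.003, -1.0]]
ft_force: [-2.3, 11.9, 5.2]
grip_width: 0.0118
gripper_force: 19.7
```

```bash
python3 chk.py
```

```text
t 20.08 ang 245.1 r 0.0653 yaw 66.09 F [-2.3 11.9  5.2] Ftan -7.14 grip 19.7
scene mad 17.36 max 242 mean 119.1 shift [1.24 0.25]
top mad 22.97 max 200 mean 154.3 shift [ 0.35 -0.11]
scene match 4 (np.int64(1), np.float64(-0.15), 'unmoved 473 best 151 down2 1654 down3 2559') top (np.int64(2), np.float64(-0.71))
scene match 6 (np.int64(1), np.float64(-0.18), 'unmoved 2778 best 893 down2 4519 down3 4977') top (np.int64(1), np.float64(-0.29))
```

{"api": "arm_command", "payload": {
  "commands": [1, -0.0005, 0, 0, 0, 0, -0.0018, 1, -0.001, 0, 0, 0, 0, -0.0036, 1, -0.0012, 0, 0, 0, 0, -0.0042, 1, -0.0012, 0, 0, 0, 0, -0.0042]
}}

```text
time_s: 20.52
position: [0.5144, -0.0202, 0.0592]
tool_rot: [[-0.918, 0.397, -0.001], [0.397, 0.918, 0.004], [0.003, 0.003, -1.0]]
ft_force: [-2.1, 11.7, 3.8]
grip_width: 0.0119
gripper_force: 19.7
```

```bash
python3 chk.py; python3 notch.py | head -1 | tr -d ' ' | sed 's/np.float64//g'
```

```text
t 20.52 ang 245.74 r 0.0653 yaw 66.6 F [-2.1 11.7  3.8] Ftan -6.71 grip 19.7
scene mad 14.31 max 143 mean 121.3 shift [0.26 0.61]
top mad 15.20 max 182 mean 158.0 shift [0.27 0.13]
scene match 4 (np.int64(0), np.float64(2.72), 'unmoved 2040 best 198 down2 421 down3 198') top (np.int64(0), np.float64(0.45))
scene match 6 (np.int64(1), np.float64(2.05), 'unmoved 1523 best 1214 down2 1849 down3 1939') top (np.int64(0), np.float64(0.31))
0.096[((5.5),(1.5),(5.5)),((16.6),(15.2),(16.6)),((60.9),(8.8),(15.9)),((83.2),(4.5),(38.2)),((105.5),(8.0),(15.5)),((176.5),(30.5),(41.5)),((211.5),(10.0),(31.5)),((228.1),(16.8),(3.1)),((298.5),(11.5),(28.5)),((331.4),(9.2),(16.4))]
```

The pin has dropped: the head moved 2.7 px down in the scene view, against 2.6 expected. I'll stop here, relax the tangential load, open the fingers and retreat.

{"api": "arm_command", "payload": {
  "commands": [1, 0.0015, 0, 0, 0, 0, 0, 1, 0.003, 0, 0, 0, 0, 0, 0, 0.003, 0, 0, 0, 0, 0, 0, 0.003, 0, 0, 0, 0, 0, 0, 0.003, 0, 0, 0, 0, 0, 0, 0.003, 0, 0, 0, 0, 0, 0, 0.003, 0, -0.05, 0, 0, 0, 0, 0.003, 0, -0.12, 0, 0, 0, 0, 0.003, 0, -0.2, 0, 0, 0, 0, 0.003, 0, -0.26, 0, 0, 0, 0, 0.003, 0, -0.26, 0, 0, 0, 0, 0.003, 0, -0.26, 0, 0, 0]
}}

```text
time_s: 21.67
position: [0.5141, -0.022, 0.1897]
tool_rot: [[-0.918, 0.397, 0.003], [0.397, 0.918, -0.0], [-0.002, 0.001, -1.0]]
ft_force: [-1.2, 0.0, 0.3]
grip_width: 0.0428
gripper_force: 0.0
```

```bash
python3 chk.py; python3 notch.py | head -1 | tr -d ' ' | sed 's/np.float64//g'; python3 -c "
from h import *
print(env.observe()['position'])"
```

```text
t 21.67 ang 246.13 r 0.067 yaw 66.6 F [-1.2  0.   0.3] Ftan -1.13 grip 0.0
scene mad 14.23 max 145 mean 122.4 shift [0.26 0.63]
top mad 22.98 max 182 mean 154.4 shift [ 0.27 -0.16]
scene match 4 (np.int64(0), np.float64(2.73), 'unmoved 2055 best 208 down2 443 down3 208') top (np.int64(1), np.float64(0.76))
scene match 6 (np.int64(1), np.float64(2.03), 'unmoved 1536 best 1246 down2 1873 down3 1956') top (np.int64(1), np.float64(0.8))
0.096[((15.8),(16.5),(15.8)),((60.9),(8.2),(15.9)),((83.2),(4.0),(38.2)),((105.5),(7.5),(15.5)),((155.1),(1.2),(20.1)),((209.5),(58.5),(29.5)),((337.6),(27.2),(22.6))]
[ 0.51300878 -0.02164699  0.18700596]
```

```bash
python3 -c "
from h import *
print(env.close_job())"
```

```text
the job is handed in; nothing more can be done
None
```

I handed the job in at about 22 s: the pulley was turned until its mark faced the pointer, the pin was stood in the guide, and the pulley was eased on until the pin dropped home. The drop was read from the scene camera (2.7 px against 2.6 expected for a full drop), about 7 N was the most measured at the rim in that last easing, and the gripper is clear of everything.

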